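Put the loose machine parts back into their stock trays

TASK

Sort the five loose parts on the bench (two square steel bars, two ball bearings and one aluminium clamp block) into the three low white trays: each part goes into the tray that already holds a sample of its own kind. Every part must end up lying flat on the floor of its tray, not leaning on anything or lying on top of another part. The green tin and the big bolt standing among the parts belong to no tray: leave them standing where they are.

Things in the scene. Friction and masses are not known exactly. Their poses are not given: they have to be found in the camera images.
- bar_a: loose square steel bar, 76 mm long (its x), 18 x 18 mm in section, with two small dark cross holes; lies flat on the bench. Origin at its centre (9 mm above what it lies on); long axis x within about 0.6 rad of the world x at the start. About 0.18 kg. The two bars are alike.
- bar_b: loose square steel bar, 76 mm long (its x), 18 x 18 mm in section, with two small dark cross holes; lies flat on the bench. Origin at its centre (9 mm above what it lies on); long axis x within about 0.6 rad of the world x at the start. About 0.18 kg. The two bars are alike.
- bearing_a: loose ball bearing: a flat steel ring 44 mm in outer diameter, 14 mm high, 18 mm bore, with a black seal; lies flat. Origin at its centre (7 mm above what it lies on), z along the bore. About 0.11 kg. The two bearings are alike.
- bearing_b: loose ball bearing: a flat steel ring 44 mm in outer diameter, 14 mm high, 18 mm bore, with a black seal; lies flat. Origin at its centre (7 mm above what it lies on), z along the bore. About 0.11 kg. The two bearings are alike.
- block: loose aluminium clamp block, 54 (its x) x 36 (its y) x 30 mm high, with two dark screws and a slot on top; lies flat. Origin at its centre (15 mm above what it lies on); its x within about 0.6 rad of the world x at the start. About 0.15 kg. There is only one loose.
- bar_tray: open white plastic tray fixed to the bench, outside 178 (its x) x 148 (y) x 40 mm high, walls and floor 4 mm thick (inside 170 x 140 mm). Origin: centre of its underside; z up; -x is its front, towards the robot, with a grey card holder. Square bar tray: a sample bar is fixed on its floor, lying along the tray's y, centred at x = +60 mm, y = 0; other floor free.
- bearing_tray: open white plastic tray fixed to the bench, outside 178 (its x) x 148 (y) x 40 mm high, walls and floor 4 mm thick (inside 170 x 140 mm). Origin: centre of its underside; z up; -x is its front, towards the robot, with a grey card holder. Bearing tray: a sample bearing is fixed flat on its floor, centred at x = +60 mm, y = 0; other floor free.
- block_tray: open white plastic tray fixed to the bench, outside 178 (its x) x 148 (y) x 40 mm high, walls and floor 4 mm thick (inside 170 x 140 mm). Origin: centre of its underside; z up; -x is its front, towards the robot, with a grey card holder. Block tray: a sample block is fixed on its floor, its long side along the tray's y, centred at x = +60 mm, y = 0; other floor free.
- tin: bystander: small round green tin with a dark lid, 46 mm in diameter, 56 mm high, standing on the bench among the parts. Origin: centre of its underside, z up. Belongs to no tray.
- bolt: bystander: big dark hexagon bolt standing on its head among the parts; head 30 mm across flats and 12 mm thick, shank 18 mm in diameter pointing up, 55 mm high in all. Origin: centre of its underside, z up. Belongs to no tray.
There are look-alikes about, which are no part of the job. Leave any yellow look-alike of the bar_b alone. What is shaped like the bearing_b but red is not meant.

How it is judged:
At the end, for the whole second after the job is handed in: Bars in the bar tray, bearings in the bearing tray, block in the block tray: each part's centre inside the walls, at most 5 mm higher than when lying flat on the tray's floor (not stacked or leaning), at rest. Tin and bolt upright within 0.2 rad and within 25 mm of their start (x of bar_a in the frame of bar_tray between -0.085 and 0.085 m and y of bar_a in the frame of bar_tray between -0.07 and 0.07 m and z of bar_a in the frame of bar_tray between 0 and 0.018 m and linear speed of each of bar_a, bar_b, bearing_a, bearing_b, block below 0.02 m/s and angular speed of each of bar_a, bar_b, bearing_a, bearing_b, block below 0.3 rad/s and x of bar_b in the frame of bar_tray between -0.085 and 0.085 m and y of bar_b in the frame of bar_tray between -0.07 and 0.07 m and z of bar_b in the frame of bar_tray between 0 and 0.018 m and x of bearing_a in the frame of bearing_tray between -0.085 and 0.085 m and y of bearing_a in the frame of bearing_tray between -0.07 and 0.07 m and z of bearing_a in the frame of bearing_tray between 0 and 0.016 m and x of bearing_b in the frame of bearing_tray between -0.085 and 0.085 m and y of bearing_b in the frame of bearing_tray between -0.07 and 0.07 m and z of bearing_b in the frame of bearing_tray between 0 and 0.016 m and x of block in the frame of block_tray between -0.085 and 0.085 m and y of block in the frame of block_tray between -0.07 and 0.07 m and z of block in the frame of block_tray between 0 and 0.024 m and distance of each of tin, bolt from where it was at the start of the episode below 0.025 m and angle between each of tin, bolt's own z axis and vertical below 0.2 rad); the robot touches nothing.
It fails at once if the tin is knocked over or shifted by more than 25 mm (distance of tin from where it was at the start of the episode above 0.025 m or angle between tin's own z axis and vertical above 0.5 rad).
It fails at once if the bolt is knocked over or shifted by more than 25 mm (distance of bolt from where it was at the start of the episode above 0.025 m or angle between bolt's own z axis and vertical above 0.5 rad).
It also fails if it takes over 128 s, if anything falls off the work surface, if the arm or the gripper's body presses on something with over 40 N, if the wrist force passes 120 N, or if a joint passes its speed limit or range.

ROBOT

A 7-joint arm with a two-finger parallel gripper is mounted at the origin on the work surface. World frame = base frame: x ahead of the robot, y to its left, z up, the work surface at z = 0. Lengths are in m, angles in rad, forces in N, time in s.
With the tool pointing down it reaches from about 0.4 to 0.85 m from the base axis. Payload 10.4 kg.
Tool frame: the origin (TCP) lies on the centre line of the jaws, within the pads' length; the fingertips stand 11 mm ahead of it and the grasp point (between the pads) lies 8 mm behind it (tip_reach is the distance from the TCP to the fingertips, in m); z points along the fingers, y is the line along which they close (so a half turn about z gives the same grasp; the last joint's range is limited). The gripper opens to 85 mm and grips with 20 to 120 N. Pads are 22 mm wide; open, the fingers measure 114 mm over their backs; the gripper's body (76 mm by 85 mm) begins 54 mm behind the grasp point. The pads swing forward as they close: fully open they stand 13 mm farther back than shut.
Start: joints at [1.267, 0.332, -0.065, 1.46, 0.022, 1.35, -0.088], TCP at [0.173, -0.601, 0.242] pointing down, gripper open.
Joint ranges: [-2.6, 2.6], [-0.5, 2.12], [-1.47, 1.34], [0.16, 2.42], [-1.27, 4.41], [0.06, 2.06], [-2.6, 2.6]. Speed limits (rad/s): [2.22, 2.22, 2.79, 2.79, 3.14, 3.14, 3.14].

INTERFACE

Orientations are given as a unit quaternion [x, y, z, w].
In Python, from workcell import get_obs, camera, hand_in, tip_reach gives the robot as it stands. The module is installed in compiled form; this text tells all that it offers.
- The arm moves only by the tool move_arm, never from a script. Its argument "plan" is a list of rows, each an object with "delta_pos": the shift along the tool's x, y, z in parts of the range, where 1.0 means 1 m, a list of three; "turn": the turn, a rotation vector about the tool's x, y, z in a scale on which 1.0 is pi rad, a list of three; "fingers": the closure, from 0 (fully open) to 1 (shut). A call has 1 to 12 rows; each row is the pose to reach, as a shift and turn from the pose commanded when the call began, along the tool's axes at that moment; what a row does not reach only later rows make up. A row lasts 1/8 s, in which the tool goes at most 62.5 mm and 10.7 degrees, less where a joint would pass 70% of its speed; a pose out of reach is approached as far as the arm can. No shift or turn number may pass 1 either way. A call with a gripper value outside its range is refused whole. The fingers move at their own pace and stop on an object; "force" is the grip in N (left out, the last holds). Time passes only in rows, so rows that repeat a pose let the fingers close. It gives the time, the measured TCP pose, the force, the opening and the grip force at its end, in the units of the state.
- get_obs(): the state, without advancing time (a new reading comes with each control period).
- camera(name): name is "scene" or "top" or "wrist"; returns a dict with "color" (420x560x3 uint8, red, green, blue), "range_z" (420x560 float32, m along the optical axis (not along the pixel's ray), 0 where there is no reading), "fx", "fy", "cx", "cy" (pixels), "R" (3x3) and "t" (3): a world point X has camera coordinates R X + t; the wrist camera has in their place "tool_from_camera" (4x4, takes a point from camera to tool coordinates, whose origin is the TCP and whose axes are the flange's). Camera axes: x right, y down, z forward; pixel columns grow to the right and rows downward; lengths in m; the calibration is good to about 2 mm. A picture is of the moment at which its call begins: read the wrist's pose just before it.
- hand_in(): hands the job in; it is judged then, once.
The state is a dict: "clock": time; "joint_pos": joint angles; "joint_velocities": joint speeds; "tau": joint torques, N m; "position": TCP position; "ee_rot": TCP orientation; "ft_force": force on the tool from outside, world axes, zero at the start; "torque": the same for the moment, N m; "grip_width": opening from 0.0 (shut) to 1.0 (fully open); "grasp_force": force on a finger pad.
Only numpy, scipy, OpenCV 4.12 (cv2) and the standard library are available. Lean on these libraries where they do the work, as an engineer would, in place of code of your own. Each camera call takes 0.05 s, during which the arm holds its last target. There are 200 camera calls.

## Working session

There is one attempt and no reset: what is moved stays moved. The work goes in short steps, Python scripts to look and compute and a tool call to move; the robot and the scene stay as the last step left them, time stands still between calls to the robot, and variables do not carry over. Pictures are saved under pics/ and viewed, at most 14 in all, crops included, and the job is handed in when it is done.

Besides the shell and the picture viewer there is one more tool, called after "Call:" as name(argument=value, ...), one argument or row to a line, values as JSON. move_arm: Moves the arm, as the interface text tells. Its arguments: {"type":"object","properties":{"plan":{"type":"array","items":{"type":"object","properties":{"delta_pos":{"type":"array","items":{"type":"number"}},"turn":{"type":"array","items":{"type":"number"}},"fingers":{"type":"number"}}}},"force":{"type":"number"}},"required":["plan"]}

```bash
mkdir -p pics; python3 - <<'E'
from workcell import *
import cv2,numpy as np
o=get_obs();print({k:np.round(v,3).tolist() for k,v in o.items()},tip_reach)
for n in("top","scene"):
    c=camera(n);cv2.imwrite(f"pics/{n}0.png",c["color"][:,:,::-1]);np.savez(f"{n}0.npz",**c)
    print(n,c["fx"],c["cx"],c["cy"],np.round(-c["R"].T@c["t"],3),np.round(c["R"],2).tolist())
E
```

```text
{'clock': 0.0, 'joint_pos': [1.267, 0.333, -0.065, 1.461, 0.022, 1.35, -0.089], 'joint_velocities': [0.001, 0.001, 0.0, -0.0, 0.002, -0.001, 0.001], 'tau': [-0.001, -62.544, 0.049, -39.159, 0.016, 0.01, 0.0], 'position': [0.173, -0.6, 0.241], 'ee_rot': [0.99, 0.14, -0.0, -0.001], 'ft_force': [0.166, 0.869, -1.23], 'torque': [-0.012, 0.005, -0.03], 'grasp_force': 0.0, 'grip_width': 1.0} 0.011
top 394.84500064137256 278.77710357297457 208.56126404015893 [ 0.402 -0.063  0.911] [[-0.01, -1.0, -0.0], [-1.0, 0.01, -0.09], [0.09, 0.0, -1.0]]
scene 408.00017652542 276.4950237846359 206.76313223049596 [ 1.093 -0.144  0.914] [[0.12, 0.99, 0.01], [0.81, -0.09, -0.58], [-0.57, 0.08, -0.82]]
```

View pics/top0.png

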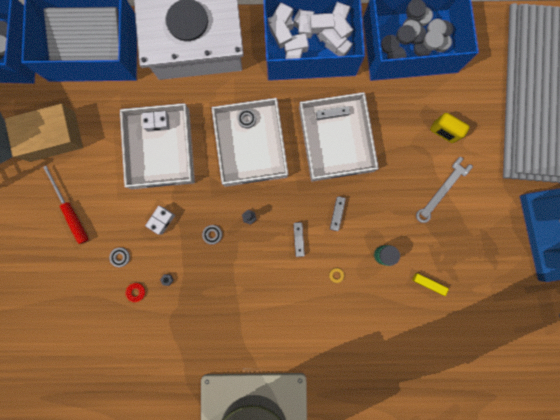

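View pics/scene0.png

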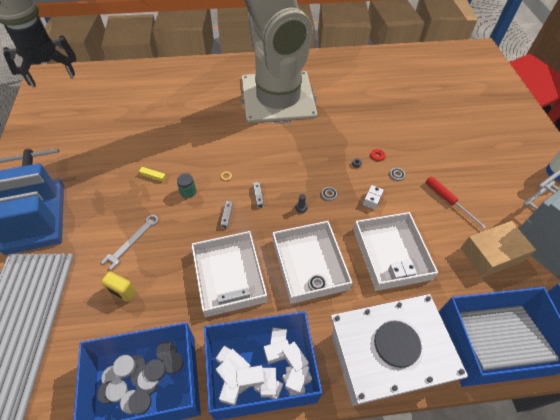

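Bars are at (299,239) and (338,213), bearings at (212,234) and (119,257), the block at (159,219), the bolt at (249,216) and the tin at (387,255). Lookalikes to leave alone: red ring (135,292), yellow bar (431,285), yellow washer (337,276), nut (167,280).

```bash
cat > h.py <<'E'
import numpy as np,cv2
def cloud(c):
    z=c["range_z"];v,u=np.mgrid[:z.shape[0],:z.shape[1]]
    P=np.stack([(u-c["cx"])/c["fx"]*z,(v-c["cy"])/c["fy"]*z,z],-1)
    return (P-c["t"])@c["R"]      # R^T (P - t)
def onplane(c,uv,h):
    uv=np.atleast_2d(uv).astype(float);d=np.c_[(uv[:,0]-c["cx"])/c["fx"],(uv[:,1]-c["cy"])/c["fy"],np.ones(len(uv))]@c["R"]
    o=-c["R"].T@c["t"];return o+d*((h-o[2])/d[:,2])[:,None]
def pix(c,X):
    p=c["R"]@np.asarray(X)+c["t"];return p[0]/p[2]*c["fx"]+c["cx"],p[1]/p[2]*c["fy"]+c["cy"]
def rect(P):  # world points -> centre, long side, short side, angle of long side
    (a,b),(w,h),t=cv2.minAreaRect((P[:,:2]*1000).astype(np.float32))
    t=np.radians(t)
    if w<h:w,h,t=h,w,t+np.pi/2
    return np.array([a,b])/1000,w,h,(t+np.pi/2)%np.pi-np.pi/2
E
python3 - <<'E'
from h import *
c=dict(np.load("top0.npz"));W=cloud(c)
print("table z",np.median(W[300:340,200:500,2]),"noise",W[300:340,200:300,2].std())
hs=cv2.cvtColor(c["color"],cv2.COLOR_RGB2HSV)
for n,u,v,h in[("barL",299,239,.018),("barR",338,213,.018),("brgM",212,234,.014),("brgL",119,257,.014),("block",159,219,.03),("bolt",249,216,.055),("tin",387,255,.056),("red",135,292,.014),("nut",167,280,.01)]:
    s=np.s_[v-24:v+24,u-24:u+24]
    w=W[s].reshape(-1,3);m=(w[:,2]>h-.005)&(w[:,2]<h+.006)
    r=rect(w[m]);print(n,m.sum(),np.round(r[0],4),np.round(r[1:],2),"z",round(float(np.median(w[m,2])),4),"hsv",hs[v,u+6])
for n,u,v in[("block",157,145),("bearing",250,141),("bar",338,136)]:
    s=np.s_[v-52:v+52,u-46:u+46];w=W[s].reshape(-1,3);m=(w[:,2]>.034)&(w[:,2]<.046)
    k=m.reshape(104,92).astype(np.uint8);_,l,st,_=cv2.connectedComponentsWithStats(k)
    b=1+st[1:,4].argmax();r=rect(w[(l==b).ravel()]);print(n,np.round(r[0],4),np.round(r[1:],3))
ims=[cv2.resize(c["color"][a:a+100,b:b+130,::-1],None,fx=3,fy=3,interpolation=2) for a,b in((190,100),(190,260))]
cv2.imwrite("pics/crop1.png",np.hstack(ims))
E
```

```text
table z 4.9195889650342116e-05 noise 0.060961106271074865
barL 269 [ 0.4112 -0.1041] [7.478e+01 1.788e+01 5.000e-02] z 0.018 hsv [ 15 162 113]
barR 274 [ 0.4692 -0.1933] [76.19 18.1  -0.24] z 0.0183 hsv [ 14 161  92]
brgM 28 [0.4278 0.0963] [35.8  32.08 -0.29] z 0.0098 hsv [40 12 65]
brgL 25 [0.3794 0.3036] [37.88 37.82 -0.77] z 0.0099 hsv [60  4 68]
block 396 [0.4593 0.209 ] [53.9  36.48 -0.6 ] z 0.0304 hsv [139  10 212]
bolt 52 [0.4639 0.0092] [15.32 15.26  1.55] z 0.0551 hsv [ 9 68 71]
tin 319 [ 0.3738 -0.2976] [42.41 40.58  1.56] z 0.056 hsv [113  27  84]
red 31 [0.296  0.2663] [39.5  38.28 -1.26] z 0.0097 hsv [  0 216 191]
nut 123 [0.3104 0.2159] [68.85 62.74 -0.13] z 0.0128 hsv [ 13 124  82]
block [0.6278 0.2166] [1.79961e+02 1.49510e+02 8.30000e-02]
bearing [0.6341 0.0044] [1.79639e+02 1.48338e+02 1.31000e-01]
bar [ 0.6439 -0.1967] [1.79714e+02 1.48738e+02 1.40000e-01]
```

View pics/crop1.png

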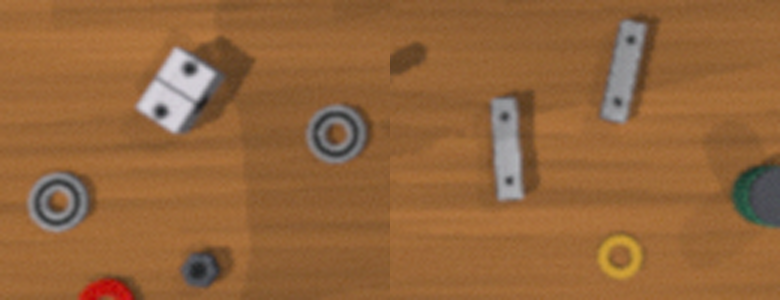

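The crop shows both bars, both bearings and the block as steel or silver coloured. The red ring, the yellow washer and the nut are clearly something else. Next I'll fix the bearing centres by colour and plan the first moves.

```bash
cat >> h.py <<'E'
def yaw(q):
    from scipy.spatial.transform import Rotation as R
    m=R.from_quat(q).as_matrix();return np.arctan2(m[1,0],m[0,0]),m
def plan(p,f,*wps):   # pose commanded at call start (xyz, yaw), waypoints -> rows in tool axes
    p=np.array(p);X=np.array([[np.cos(f),np.sin(f),0],[np.sin(f),-np.cos(f),0],[0,0,-1]])
    for w in wps:print(w,"-> dpos",np.round(X@(np.array(w[:3])-p),4).tolist(),"turn z",round(f-w[3],3))
E
python3 - <<'E'
from h import *
from workcell import get_obs
for n,h in(("top",.014),("scene",.014)):
    c=dict(np.load(n+"0.npz"));hs=cv2.cvtColor(c["color"],cv2.COLOR_RGB2HSV)
    for X in([.428,.096,.014],[.379,.304,.014]):
        u,v=np.round(pix(c,X)).astype(int);m=(hs[v-20:v+20,u-20:u+20,1]<90).astype(np.uint8)
        cs=cv2.findContours(m,cv2.RETR_EXTERNAL,cv2.CHAIN_APPROX_NONE)[0];k=max(cs,key=cv2.contourArea)
        (a,b),_,_=e=cv2.fitEllipse(k);P=onplane(c,[a+u-20,b+v-20],.012)[0];print(n,np.round(P,4),"axes px",np.round(e[1],1),"mm",np.round(np.array(e[1])/c["fx"]*np.linalg.norm(P+c["R"].T@c["t"])*1000,1))
o=get_obs();f,m=yaw(o["ee_rot"]);print(o["position"],f,np.round(m,4).tolist())
p=np.round(o["position"],4)
plan(p,f,[.469,-.193,.15,-.24],[.469,-.193,.05,-.24])
E
```

```text
top [0.4253 0.0924 0.012 ] axes px [18.9 19.4] mm [43.6 44.9]
top [0.377 0.302 0.012] axes px [18.8 20.1] mm [46.1 49.4]
scene [0.4326 0.0909 0.012 ] axes px [13.5 15.8] mm [37.8 44.3]
scene [0.3838 0.3005 0.012 ] axes px [12.4 15.3] mm [37.3 46.1]
[ 0.17311786 -0.60020995  0.24158846] 0.2808096201709197 [[0.9608, 0.2771, -0.0004], [0.2771, -0.9608, 0.0013], [-0.0, -0.0013, -1.0]]
[0.469, -0.193, 0.15, -0.24] -> dpos [0.3972, -0.3092, 0.0916] turn z 0.521
[0.469, -0.193, 0.05, -0.24] -> dpos [0.3972, -0.3092, 0.1916] turn z 0.521
```

The rows are not in the units I measure in: turns go in shares of pi rad. I convert before sending: 0.521 rad / 3.1416 = 0.1658.

Call:
move_arm(
  plan=[
    {"delta_pos": [0.2,-0.155,0.03],"turn": [0,0,0.0828],"fingers": 0.4},
    {"delta_pos": [0.397,-0.309,0.092],"turn": [0,0,0.1658],"fingers": 0.4},
    {"delta_pos": [0.397,-0.309,0.092],"turn": [0,0,0.1658],"fingers": 0.4},
    {"delta_pos": [0.397,-0.309,0.092],"turn": [0,0,0.1658],"fingers": 0.4},
    {"delta_pos": [0.397,-0.309,0.092],"turn": [0,0,0.1658],"fingers": 0.4},
    {"delta_pos": [0.397,-0.309,0.092],"turn": [0,0,0.1658],"fingers": 0.4},
    {"delta_pos": [0.397,-0.309,0.092],"turn": [0,0,0.1658],"fingers": 0.4},
    {"delta_pos": [0.397,-0.309,0.092],"turn": [0,0,0.1658],"fingers": 0.4},
    {"delta_pos": [0.397,-0.309,0.092],"turn": [0,0,0.1658],"fingers": 0.4},
    {"delta_pos": [0.397,-0.309,0.092],"turn": [0,0,0.1658],"fingers": 0.4},
    {"delta_pos": [0.397,-0.309,0.092],"turn": [0,0,0.1658],"fingers": 0.4},
    {"delta_pos": [0.397,-0.309,0.092],"turn": [0,0,0.1658],"fingers": 0.4},
  ],
  force=40,
)

```text
clock: 1.6
position: [0.4684, -0.1952, 0.1505]
ee_rot: [0.993, -0.121, 0.0, 0.0]
ft_force: [-0.0, 0.9, 0.9]
grip_width: 0.599
grasp_force: 0.0
```

```bash
python3 - <<'E'
from h import *
from workcell import *
o=get_obs();f,m=yaw(o["ee_rot"]);p=o["position"];print(np.round(p,4),f,np.round(m,4)[2],o["grip_width"],np.round(o["joint_pos"],2))
c=camera("wrist");T=c["tool_from_camera"];z=c["range_z"];v,u=np.mgrid[:420,:560]
P=np.stack([(u-c["cx"])/c["fx"]*z,(v-c["cy"])/c["fy"]*z,z],-1)@T[:3,:3].T+T[:3,3]
W=P@m.T+p
k=(abs(W[...,2]-.018)<.004)&(z>0)&(np.hypot(W[...,0]-.469,W[...,1]+.193)<.06)
r=rect(W[k]);print(r,np.median(W[k][:,2]));cv2.imwrite("pics/w1.png",c["color"][:,:,::-1])
E
```

```text
[ 0.4684 -0.1952  0.1505] -0.24282779606082003 [ 2.e-04  6.e-04 -1.e+00] 0.5986647589678081 [ 0.66  0.17 -0.39  1.87  0.07  1.11 -1.57]
(array([ 0.46923624, -0.19365936]), 75.27606201171875, 17.360702514648438, np.float64(-0.23519387587704)) 0.017270305228493252
```

View pics/w1.png

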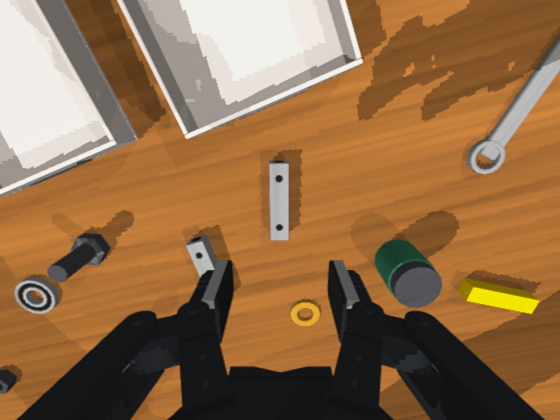

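The wrist view shows the bar at (279,200), midway between the fingers. Its width and length match the spec. Descending to grasp.

```bash
python3 - <<'E'
from h import *
plan([.4684,-.1952,.1505],-.243,[.469,-.1935,.013,-.237])
def T(t,x,y,z):
    a=t[2];return [round(t[0]+x*np.cos(a)-y*np.sin(a),4),round(t[1]+x*np.sin(a)+y*np.cos(a),4),z,a]
bar=(.6439,-.1967,.14);print("barR place",T(bar,-.025,-.033,.12),"barL",T(bar,-.025,.033,.12))
w=T(bar,-.025,-.033,.12)
plan([.469,-.1935,.013],-.237,[.469,-.1935,.12,-.237],w,w[:2]+[.019,.14])
E
```

```text
[0.469, -0.1935, 0.013, -0.237] -> dpos [0.0002, -0.0018, 0.1375] turn z -0.006
barR place [np.float64(0.6237), np.float64(-0.2329), 0.12, 0.14] barL [np.float64(0.6145), np.float64(-0.1675), 0.12, 0.14]
[0.469, -0.1935, 0.12, -0.237] -> dpos [0.0, 0.0, -0.107] turn z 0.0
[np.float64(0.6237), np.float64(-0.2329), 0.12, 0.14] -> dpos [0.1596, 0.002, -0.107] turn z -0.377
[np.float64(0.6237), np.float64(-0.2329), 0.019, 0.14] -> dpos [0.1596, 0.002, -0.006] turn z -0.377
```

Converted, -0.006 rad / 3.1416 = -0.0019.

Call:
move_arm(
  plan=[
    {"delta_pos": [0,-0.0015,0.05],"turn": [0,0,-0.0019],"fingers": 0.4},
    {"delta_pos": [0,-0.0015,0.1],"turn": [0,0,-0.0019],"fingers": 0.4},
    {"delta_pos": [0,-0.0015,0.125],"turn": [0,0,-0.0019],"fingers": 0.4},
    {"delta_pos": [0,-0.0015,0.1375],"turn": [0,0,-0.0019],"fingers": 0.4},
    {"delta_pos": [0,-0.0015,0.1375],"turn": [0,0,-0.0019],"fingers": 0.4},
    {"delta_pos": [0,-0.0015,0.1375],"turn": [0,0,-0.0019],"fingers": 0.4},
    {"delta_pos": [0,-0.0015,0.1375],"turn": [0,0,-0.0019],"fingers": 1},
    {"delta_pos": [0,-0.0015,0.1375],"turn": [0,0,-0.0019],"fingers": 1},
    {"delta_pos": [0,-0.0015,0.1375],"turn": [0,0,-0.0019],"fingers": 1},
    {"delta_pos": [0,-0.0015,0.1375],"turn": [0,0,-0.0019],"fingers": 1},
    {"delta_pos": [0,-0.0015,0.1375],"turn": [0,0,-0.0019],"fingers": 1},
  ],
  force=40,
)

```text
clock: 3.02
position: [0.4699, -0.1926, 0.0137]
ee_rot: [0.993, -0.117, 0.001, 0.0]
ft_force: [-2.3, -0.4, 6.1]
grip_width: 0.196
grasp_force: 39.6
```

Converted, -0.377 rad / 3.1416 = -0.12.

Call:
move_arm(
  plan=[
    {"delta_pos": [0,0,-0.04],"turn": [0,0,0],"fingers": 1},
    {"delta_pos": [0,0,-0.08],"turn": [0,0,0],"fingers": 1},
    {"delta_pos": [0.03,0,-0.107],"turn": [0,0,-0.0255],"fingers": 1},
    {"delta_pos": [0.07,0.001,-0.107],"turn": [0,0,-0.0573],"fingers": 1},
    {"delta_pos": [0.11,0.001,-0.107],"turn": [0,0,-0.0891],"fingers": 1},
    {"delta_pos": [0.145,0.002,-0.107],"turn": [0,0,-0.12],"fingers": 1},
    {"delta_pos": [0.16,0.002,-0.107],"turn": [0,0,-0.12],"fingers": 1},
    {"delta_pos": [0.16,0.002,-0.107],"turn": [0,0,-0.12],"fingers": 1},
    {"delta_pos": [0.16,0.002,-0.107],"turn": [0,0,-0.12],"fingers": 1},
  ],
)

```text
clock: 4.15
position: [0.6238, -0.2311, 0.1196]
ee_rot: [0.997, 0.071, -0.0, -0.0]
ft_force: [0.4, -0.5, -2.0]
grip_width: 0.201
grasp_force: 39.9
```

Call:
move_arm(
  plan=[
    {"delta_pos": [0,0,0.04],"turn": [0,0,0],"fingers": 1},
    {"delta_pos": [0,0,0.075],"turn": [0,0,0],"fingers": 1},
    {"delta_pos": [0,0,0.09],"turn": [0,0,0],"fingers": 1},
    {"delta_pos": [0,0,0.1],"turn": [0,0,0],"fingers": 1},
    {"delta_pos": [0,0,0.101],"turn": [0,0,0],"fingers": 1},
    {"delta_pos": [0,0,0.101],"turn": [0,0,0],"fingers": 1},
    {"delta_pos": [0,0,0.101],"turn": [0,0,0],"fingers": 0.65},
    {"delta_pos": [0,0,0.101],"turn": [0,0,0],"fingers": 0.65},
    {"delta_pos": [0,0,0.101],"turn": [0,0,0],"fingers": 0.65},
  ],
)

```text
clock: 5.28
position: [0.6248, -0.2313, 0.0192]
ee_rot: [0.997, 0.071, 0.0, 0.0]
ft_force: [0.1, -0.2, 0.7]
grip_width: 0.353
grasp_force: 0.0
```

Call:
move_arm(
  plan=[
    {"delta_pos": [0,0,-0.03],"turn": [0,0,0],"fingers": 0.65},
    {"delta_pos": [0,0,-0.08],"turn": [0,0,0],"fingers": 0.65},
    {"delta_pos": [0,0,-0.101],"turn": [0,0,0],"fingers": 0.65},
    {"delta_pos": [0,0,-0.101],"turn": [0,0,0],"fingers": 0.65},
    {"delta_pos": [0,0,-0.101],"turn": [0,0,0],"fingers": 0.65},
  ],
)

```text
clock: 5.9
position: [0.6238, -0.2311, 0.1182]
ee_rot: [0.997, 0.071, -0.001, -0.0]
ft_force: [0.2, -0.2, -0.7]
grip_width: 0.349
grasp_force: 0.0
```

```bash
cat > s.py <<'E'
from h import *
from workcell import *
def state():
    o=get_obs();f,m=yaw(o["ee_rot"]);print(np.round(o["position"],4),round(f,4),m[2].round(4),"grip",round(o["grip_width"],3),"q",np.round(o["joint_pos"],2));return o["position"],f
def look(*boxes):  # (x,y,zlo,zhi,radius): rectangle of cloud points there
    c=camera("top");W=cloud(c)
    for x,y,a,b,r in boxes:
        k=(W[...,2]>a)&(W[...,2]<b)&(np.hypot(W[...,0]-x,W[...,1]-y)<r)
        if k.sum()>5:q=rect(W[k]);print(k.sum(),np.round(q[0],4),np.round(q[1:],2),"z %.4f"%np.median(W[k][:,2]))
        else:print("none",x,y)
    return c
E
python3 - <<'E'
from s import *
p,f=state()
look((.624,-.233,.014,.03,.05),(.411,-.104,.013,.023,.05),(.3738,-.2976,.05,.062,.04),(.4639,.0092,.05,.062,.03))
plan(p,f,[.411,-.104,.12,.05],[.411,-.104,.013,.05])
E
```

```text
[ 0.6238 -0.2311  0.1182] 0.1429 [-1.9e-03 -8.0e-04 -1.0e+00] grip 0.349 q [ 0.58  0.54 -0.41  1.47  0.22  1.18 -1.29]
221 [ 0.6167 -0.247 ] [55.95 49.25  0.14] z 0.0220
267 [ 0.4111 -0.1041] [7.478e+01 1.797e+01 5.000e-02] z 0.0181
none 0.3738 -0.2976
52 [0.4639 0.0092] [15.47 15.32  1.57] z 0.0554
[0.411, -0.104, 0.12, 0.05] -> dpos [-0.1925, -0.1561, -0.0018] turn z 0.093
[0.411, -0.104, 0.013, 0.05] -> dpos [-0.1925, -0.1561, 0.1052] turn z 0.093
```

The bar's top is at z = 22 mm, so it lies flat on the tray floor. Next bar.

Converted, 0.093 rad / 3.1416 = 0.0296.

Call:
move_arm(
  plan=[
    {"delta_pos": [-0.05,-0.04,0],"turn": [0,0,0.0296],"fingers": 0.4},
    {"delta_pos": [-0.1,-0.08,0],"turn": [0,0,0.0296],"fingers": 0.4},
    {"delta_pos": [-0.14,-0.12,0],"turn": [0,0,0.0296],"fingers": 0.4},
    {"delta_pos": [-0.1925,-0.156,0],"turn": [0,0,0.0296],"fingers": 0.4},
    {"delta_pos": [-0.1925,-0.156,0],"turn": [0,0,0.0296],"fingers": 0.4},
    {"delta_pos": [-0.1925,-0.156,0],"turn": [0,0,0.0296],"fingers": 0.4},
    {"delta_pos": [-0.1925,-0.156,0],"turn": [0,0,0.0296],"fingers": 0.4},
    {"delta_pos": [-0.1925,-0.156,0.03],"turn": [0,0,0.0296],"fingers": 0.4},
    {"delta_pos": [-0.1925,-0.156,0.05],"turn": [0,0,0.0296],"fingers": 0.4},
    {"delta_pos": [-0.1925,-0.156,0.05],"turn": [0,0,0.0296],"fingers": 0.4},
    {"delta_pos": [-0.1925,-0.156,0.05],"turn": [0,0,0.0296],"fingers": 0.4},
  ],
)

```text
clock: 7.32
position: [0.4126, -0.1043, 0.0703]
ee_rot: [1.0, 0.025, 0.0, -0.0]
ft_force: [0.8, -0.1, -0.0]
grip_width: 0.599
grasp_force: 0.0
```

```bash
python3 - <<'E'
from s import *
p,f=state()
look((.3738,-.2976,.05,.062,.04))
plan(p,f,[.411,-.104,.013,.05])
w=[.6145,-.1675,.12,.14]
plan([.411,-.104,.013],.05,w)
E
```

```text
[ 0.4126 -0.1043  0.0703] 0.0496 [ 6.e-04 -3.e-04 -1.e+00] grip 0.599 q [ 0.63  0.12 -0.51  2.13  0.07  0.91 -1.44]
318 [ 0.3737 -0.2977] [41.64 40.63  1.56] z 0.0560
[0.411, -0.104, 0.013, 0.05] -> dpos [-0.0016, -0.0004, 0.0573] turn z -0.0
[0.6145, -0.1675, 0.12, 0.14] -> dpos [0.2001, 0.0736, -0.107] turn z -0.09
```

Call:
move_arm(
  plan=[
    {"delta_pos": [-0.001,0,0.03],"turn": [0,0,0],"fingers": 0.4},
    {"delta_pos": [-0.001,0,0.05],"turn": [0,0,0],"fingers": 0.4},
    {"delta_pos": [-0.001,0,0.057],"turn": [0,0,0],"fingers": 0.4},
    {"delta_pos": [-0.001,0,0.057],"turn": [0,0,0],"fingers": 0.4},
    {"delta_pos": [-0.001,0,0.057],"turn": [0,0,0],"fingers": 1},
    {"delta_pos": [-0.001,0,0.057],"turn": [0,0,0],"fingers": 1},
    {"delta_pos": [-0.001,0,0.057],"turn": [0,0,0],"fingers": 1},
    {"delta_pos": [-0.001,0,0.057],"turn": [0,0,0],"fingers": 1},
    {"delta_pos": [-0.001,0,0.057],"turn": [0,0,0],"fingers": 1},
  ],
)

```text
clock: 8.5
position: [0.4114, -0.1045, 0.0137]
ee_rot: [1.0, 0.025, 0.001, 0.0]
ft_force: [-1.0, 0.2, 6.0]
grip_width: 0.197
grasp_force: 39.4
```

Converted, -0.09 rad / 3.1416 = -0.0286.

Call:
move_arm(
  plan=[
    {"delta_pos": [0,0,-0.04],"turn": [0,0,0],"fingers": 1},
    {"delta_pos": [0,0,-0.08],"turn": [0,0,0],"fingers": 1},
    {"delta_pos": [0.02,0.007,-0.107],"turn": [0,0,-0.0064],"fingers": 1},
    {"delta_pos": [0.06,0.022,-0.107],"turn": [0,0,-0.0159],"fingers": 1},
    {"delta_pos": [0.1,0.037,-0.107],"turn": [0,0,-0.0286],"fingers": 1},
    {"delta_pos": [0.14,0.052,-0.107],"turn": [0,0,-0.0286],"fingers": 1},
    {"delta_pos": [0.18,0.066,-0.107],"turn": [0,0,-0.0286],"fingers": 1},
    {"delta_pos": [0.2,0.0736,-0.107],"turn": [0,0,-0.0286],"fingers": 1},
    {"delta_pos": [0.2,0.0736,-0.107],"turn": [0,0,-0.0286],"fingers": 1},
    {"delta_pos": [0.2,0.0736,-0.107],"turn": [0,0,-0.0286],"fingers": 1},
  ],
)

```text
clock: 9.75
position: [0.6136, -0.1675, 0.1197]
ee_rot: [0.998, 0.07, -0.0, -0.0]
ft_force: [-0.6, 0.3, -1.9]
grip_width: 0.2
grasp_force: 40.1
```

Call:
move_arm(
  plan=[
    {"delta_pos": [0,0,0.04],"turn": [0,0,0],"fingers": 1},
    {"delta_pos": [0,0,0.075],"turn": [0,0,0],"fingers": 1},
    {"delta_pos": [0,0,0.09],"turn": [0,0,0],"fingers": 1},
    {"delta_pos": [0,0,0.1],"turn": [0,0,0],"fingers": 1},
    {"delta_pos": [0,0,0.101],"turn": [0,0,0],"fingers": 1},
    {"delta_pos": [0,0,0.101],"turn": [0,0,0],"fingers": 1},
    {"delta_pos": [0,0,0.101],"turn": [0,0,0],"fingers": 0.65},
    {"delta_pos": [0,0,0.101],"turn": [0,0,0],"fingers": 0.65},
    {"delta_pos": [0,0,0.101],"turn": [0,0,0],"fingers": 0.65},
  ],
)

```text
clock: 10.88
position: [0.6145, -0.1679, 0.0192]
ee_rot: [0.998, 0.07, 0.0, 0.0]
ft_force: [-0.1, 0.5, 0.6]
grip_width: 0.354
grasp_force: 0.0
```

Call:
move_arm(
  plan=[
    {"delta_pos": [0,0,-0.03],"turn": [0,0,0],"fingers": 0.65},
    {"delta_pos": [0,0,-0.08],"turn": [0,0,0],"fingers": 0.65},
    {"delta_pos": [0,0,-0.101],"turn": [0,0,0],"fingers": 0.65},
    {"delta_pos": [0,0,-0.101],"turn": [0,0,0],"fingers": 0.65},
    {"delta_pos": [0,0,-0.101],"turn": [0,0,0],"fingers": 0.65},
  ],
)

```text
clock: 11.5
position: [0.6134, -0.1678, 0.1183]
ee_rot: [0.998, 0.07, -0.001, -0.0]
ft_force: [0.0, -0.6, -1.4]
grip_width: 0.35
grasp_force: 0.0
```

```bash
python3 - <<'E'
from s import *
p,f=state()
plan(p,f,[.415,.093,.15,.4])
E
```

```text
[ 0.6134 -0.1678  0.1183] 0.1398 [-1.9e-03 -6.0e-04 -1.0e+00] grip 0.35 q [ 0.55  0.49 -0.47  1.55  0.23  1.16 -1.4 ]
[0.415, 0.093, 0.15, 0.4] -> dpos [-0.1602, -0.2859, -0.0317] turn z -0.26
```

Converted, -0.26 rad / 3.1416 = -0.0828.

Call:
move_arm(
  plan=[
    {"delta_pos": [-0.04,-0.07,-0.02],"turn": [0,0,-0.0255],"fingers": 0.25},
    {"delta_pos": [-0.08,-0.14,-0.032],"turn": [0,0,-0.0477],"fingers": 0.25},
    {"delta_pos": [-0.12,-0.21,-0.032],"turn": [0,0,-0.0828],"fingers": 0.25},
    {"delta_pos": [-0.147,-0.283,-0.032],"turn": [0,0,-0.0828],"fingers": 0.25},
    {"delta_pos": [-0.147,-0.283,-0.032],"turn": [0,0,-0.0828],"fingers": 0.25},
    {"delta_pos": [-0.147,-0.283,-0.032],"turn": [0,0,-0.0828],"fingers": 0.25},
    {"delta_pos": [-0.147,-0.283,-0.032],"turn": [0,0,-0.0828],"fingers": 0.25},
    {"delta_pos": [-0.147,-0.283,-0.032],"turn": [0,0,-0.0828],"fingers": 0.25},
    {"delta_pos": [-0.147,-0.283,-0.032],"turn": [0,0,-0.0828],"fingers": 0.25},
  ],
)

```text
clock: 12.62
position: [0.4297, 0.0909, 0.1515]
ee_rot: [0.98, 0.198, -0.0, -0.0]
ft_force: [-0.4, 0.4, 0.8]
grip_width: 0.749
grasp_force: 0.0
```

```bash
cat >> s.py <<'E'
def wring(guess,h=.012):   # ring centre in the wrist view by colour contour, ray cast onto z=h
    o=get_obs();f,m=yaw(o["ee_rot"]);p=o["position"];c=camera("wrist");T=c["tool_from_camera"]
    Rw=m@T[:3,:3];t=m@T[:3,3]+p;d=dict(c);d["R"]=Rw.T;d["t"]=-Rw.T@t
    u,v=np.round(pix(d,guess)).astype(int);s=38;hs=cv2.cvtColor(c["color"],cv2.COLOR_RGB2HSV)
    u0,v0=u-s,v-s;k=(hs[max(v0,0):v+s,max(u0,0):u+s,1]<80).astype(np.uint8)
    cs=cv2.findContours(k,cv2.RETR_EXTERNAL,cv2.CHAIN_APPROX_NONE)[0];q=max(cs,key=cv2.contourArea)
    e=cv2.fitEllipse(q);uv=np.array(e[0])+[max(u0,0),max(v0,0)]
    P=onplane(d,uv,h)[0];print("ring",P.round(4),"px",uv.round(),"diam mm",(np.array(e[1])/c["fx"]*d["R"][2].dot(P-t)*1000).round(1));return c,P
E
python3 - <<'E'
from s import *
p,f=state()
c,P=wring([.428,.092,.012]);cv2.imwrite("pics/w2.png",c["color"][:,:,::-1])
plan(p,f,[*P[:2],.012,.4])
E
```

```text
[0.4297 0.0909 0.1515] 0.3977 [-5.e-04 -6.e-04 -1.e+00] grip 0.749 q [ 0.42  0.04 -0.74  2.01  0.03  1.1  -1.5 ]
ring [0.4283 0.0954 0.012 ] px [276. 201.] diam mm [40.6 41.9]
[np.float64(0.42830166326251373), np.float64(0.09537469102379932), 0.012, 0.4] -> dpos [0.0005, -0.0047, 0.1395] turn z -0.002
```

View pics/w2.png

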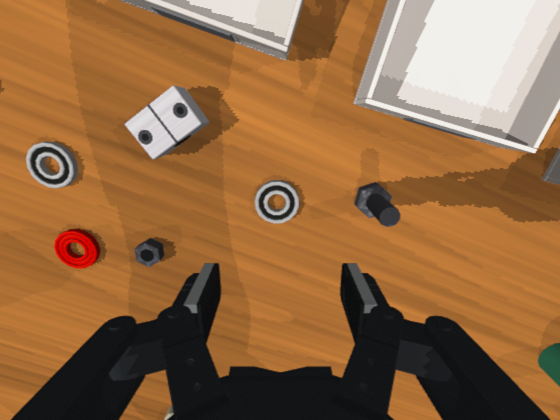

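The silver bearing is centred at (276,201), inside the jaw opening, and the wrist and top measurements agree.

Call:
move_arm(
  plan=[
    {"delta_pos": [0,-0.0045,0.05],"turn": [0,0,0],"fingers": 0.25},
    {"delta_pos": [0,-0.0045,0.1],"turn": [0,0,0],"fingers": 0.25},
    {"delta_pos": [0,-0.0045,0.125],"turn": [0,0,0],"fingers": 0.25},
    {"delta_pos": [0,-0.0045,0.14],"turn": [0,0,0],"fingers": 0.25},
    {"delta_pos": [0,-0.0045,0.14],"turn": [0,0,0],"fingers": 0.25},
    {"delta_pos": [0,-0.0045,0.14],"turn": [0,0,0],"fingers": 0.25},
    {"delta_pos": [0,-0.0045,0.14],"turn": [0,0,0],"fingers": 1},
    {"delta_pos": [0,-0.0045,0.14],"turn": [0,0,0],"fingers": 1},
    {"delta_pos": [0,-0.0045,0.14],"turn": [0,0,0],"fingers": 1},
    {"delta_pos": [0,-0.0045,0.14],"turn": [0,0,0],"fingers": 1},
  ],
)

```text
clock: 13.92
position: [0.4283, 0.0961, 0.0131]
ee_rot: [0.98, 0.198, 0.001, 0.001]
ft_force: [-3.5, -0.4, 12.8]
grip_width: 0.473
grasp_force: 38.7
```

```bash
python3 - <<'E'
from s import *
p,f=state()
def T(t,x,y):
    a=t[2];return [round(t[0]+x*np.cos(a)-y*np.sin(a),4),round(t[1]+x*np.sin(a)+y*np.cos(a),4)]
b=(.6341,.0044,.131);w=T(b,.0,0);w2=T(b,-.052,0);print(w,w2,"block",T((.6278,.2166,.083),-.02,0))
plan(p,f,[*w,.12,.3])
E
```

```text
[0.4283 0.0961 0.0131] 0.3995 [ 0.0013  0.0013 -1.    ] grip 0.473 q [ 0.33  0.29 -0.71  2.13  0.26  0.81 -1.71]
[np.float64(0.6341), np.float64(0.0044)] [np.float64(0.5825), np.float64(-0.0024)] block [np.float64(0.6079), np.float64(0.2149)]
[np.float64(0.6341), np.float64(0.0044), 0.12, 0.3] -> dpos [0.154, 0.1645, -0.1069] turn z 0.1
```

Call:
move_arm(
  plan=[
    {"delta_pos": [0,0,-0.03],"turn": [0,0,0],"fingers": 1},
    {"delta_pos": [0,0,-0.07],"turn": [0,0,0],"fingers": 1},
    {"delta_pos": [0,0,-0.107],"turn": [0,0,0],"fingers": 1},
    {"delta_pos": [0,0,-0.107],"turn": [0,0,0],"fingers": 1},
  ],
)

```text
clock: 14.42
position: [0.4293, 0.0963, 0.1216]
ee_rot: [0.98, 0.198, 0.003, 0.001]
ft_force: [-0.3, -0.3, -1.7]
grip_width: 0.476
grasp_force: 40.5
```

```bash
python3 - <<'E'
from s import *
p,f=state()
c=camera("wrist");cv2.imwrite("pics/w3.png",c["color"][:,:,::-1])
plan(p,f,[.6341,.0044,.12,.3])
E
```

```text
[0.4293 0.0963 0.1216] 0.3995 [ 0.0051  0.0028 -1.    ] grip 0.476 q [ 0.42  0.09 -0.77  2.04  0.08  1.03 -1.55]
[0.6341, 0.0044, 0.12, 0.3] -> dpos [0.1529, 0.1643, 0.0016] turn z 0.1
```

View pics/w3.png

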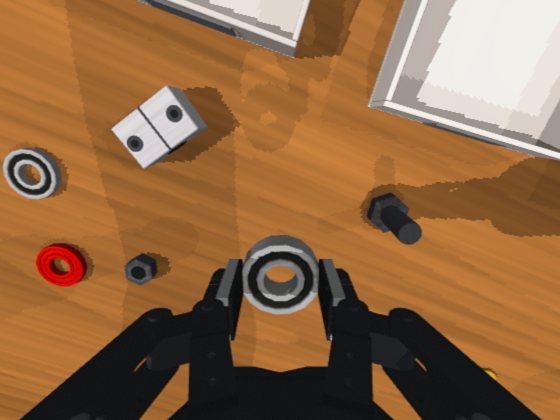

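The bearing is held level between the pads at (281,275). Taking it to its tray.

Converted, 0.1 rad / 3.1416 = 0.0318.

Call:
move_arm(
  plan=[
    {"delta_pos": [0.03,0.03,0],"turn": [0,0,0.0064],"fingers": 1},
    {"delta_pos": [0.06,0.064,0],"turn": [0,0,0.0159],"fingers": 1},
    {"delta_pos": [0.09,0.097,0],"turn": [0,0,0.0318],"fingers": 1},
    {"delta_pos": [0.12,0.13,0],"turn": [0,0,0.0318],"fingers": 1},
    {"delta_pos": [0.145,0.155,0],"turn": [0,0,0.0318],"fingers": 1},
    {"delta_pos": [0.153,0.164,0.002],"turn": [0,0,0.0318],"fingers": 1},
    {"delta_pos": [0.153,0.164,0.002],"turn": [0,0,0.0318],"fingers": 1},
    {"delta_pos": [0.153,0.164,0.002],"turn": [0,0,0.0318],"fingers": 1},
  ],
)

```text
clock: 15.48
position: [0.6312, 0.0055, 0.1165]
ee_rot: [0.989, 0.15, -0.0, -0.0]
ft_force: [-0.4, 0.2, -0.8]
grip_width: 0.479
grasp_force: 40.6
```

Call:
move_arm(
  plan=[
    {"delta_pos": [0,0,0.04],"turn": [0,0,0],"fingers": 1},
    {"delta_pos": [0,0,0.075],"turn": [0,0,0],"fingers": 1},
    {"delta_pos": [0,0,0.09],"turn": [0,0,0],"fingers": 1},
    {"delta_pos": [0,0,0.1],"turn": [0,0,0],"fingers": 1},
    {"delta_pos": [0,0,0.101],"turn": [0,0,0],"fingers": 1},
    {"delta_pos": [0,0,0.101],"turn": [0,0,0],"fingers": 1},
    {"delta_pos": [0,0,0.101],"turn": [0,0,0],"fingers": 0.35},
    {"delta_pos": [0,0,0.101],"turn": [0,0,0],"fingers": 0.35},
    {"delta_pos": [0,0,0.101],"turn": [0,0,0],"fingers": 0.35},
  ],
)

```text
clock: 16.6
position: [0.6324, 0.0045, 0.0159]
ee_rot: [0.989, 0.149, 0.0, 0.0]
ft_force: [0.6, 0.3, 0.4]
grip_width: 0.653
grasp_force: 0.0
```

Call:
move_arm(
  plan=[
    {"delta_pos": [0,0,-0.03],"turn": [0,0,0],"fingers": 0.35},
    {"delta_pos": [0,0,-0.08],"turn": [0,0,0],"fingers": 0.35},
    {"delta_pos": [0,0,-0.12],"turn": [0,0,0],"fingers": 0.25},
    {"delta_pos": [0,0,-0.12],"turn": [0,0,0],"fingers": 0.25},
    {"delta_pos": [0,0,-0.12],"turn": [0,0,0],"fingers": 0.25},
  ],
)

```text
clock: 17.23
position: [0.632, 0.0044, 0.1352]
ee_rot: [0.989, 0.149, -0.0, 0.0]
ft_force: [-0.2, -0.2, -0.2]
grip_width: 0.751
grasp_force: 0.0
```

```bash
python3 - <<'E'
from s import *
p,f=state()
look((.3738,-.2976,.05,.062,.04),(.4639,.0092,.05,.062,.03))
plan(p,f,[.381,.302,.15,.6])
E
```

```text
[0.632  0.0044 0.1352] 0.2998 [-6.e-04  1.e-04 -1.e+00] grip 0.751 q [ 0.39  0.5  -0.62  1.54  0.3   1.2  -1.56]
320 [ 0.3737 -0.2974] [42.35 40.66  1.56] z 0.0560
none 0.4639 0.0092
[0.381, 0.302, 0.15, 0.6] -> dpos [-0.1519, -0.3584, -0.0148] turn z -0.3
```

Converted, -0.05 rad / 3.1416 = -0.0159.

Call:
move_arm(
  plan=[
    {"delta_pos": [-0.02,-0.05,-0.015],"turn": [0,0,-0.0159],"fingers": 0.25},
    {"delta_pos": [-0.045,-0.105,-0.015],"turn": [0,0,-0.0318],"fingers": 0.25},
    {"delta_pos": [-0.07,-0.16,-0.015],"turn": [0,0,-0.0637],"fingers": 0.25},
    {"delta_pos": [-0.09,-0.215,-0.015],"turn": [0,0,-0.0955],"fingers": 0.25},
    {"delta_pos": [-0.115,-0.27,-0.015],"turn": [0,0,-0.0955],"fingers": 0.25},
    {"delta_pos": [-0.14,-0.325,-0.015],"turn": [0,0,-0.0955],"fingers": 0.25},
    {"delta_pos": [-0.152,-0.358,-0.015],"turn": [0,0,-0.0955],"fingers": 0.25},
    {"delta_pos": [-0.152,-0.358,-0.015],"turn": [0,0,-0.0955],"fingers": 0.25},
    {"delta_pos": [-0.152,-0.358,-0.015],"turn": [0,0,-0.0955],"fingers": 0.25},
    {"delta_pos": [-0.152,-0.358,-0.015],"turn": [0,0,-0.0955],"fingers": 0.25},
    {"delta_pos": [-0.152,-0.358,-0.015],"turn": [0,0,-0.0955],"fingers": 0.25},
  ],
)

```text
clock: 18.65
position: [0.3818, 0.301, 0.1506]
ee_rot: [0.956, 0.295, -0.0, 0.0]
ft_force: [0.0, -0.2, 0.5]
grip_width: 0.753
grasp_force: 0.0
```

```bash
python3 - <<'E'
from s import *
p,f=state()
c,P=wring([.380,.302,.012])
plan(p,f,[*P[:2],.012,.6])
look((.4639,.0092,.05,.062,.03),(.634,.0044,.010,.022,.03))
E
```

```text
[0.3818 0.301  0.1506] 0.5982 [-4.e-04  0.e+00 -1.e+00] grip 0.753 q [ 0.09  0.21 -0.92  1.89  0.18  1.13 -1.87]
ring [0.379  0.3072 0.012 ] px [274. 201.] diam mm [40.7 42. ]
[np.float64(0.3789697737933748), np.float64(0.30715139229156696), 0.012, 0.6] -> dpos [0.0011, -0.0067, 0.1386] turn z -0.002
51 [0.4639 0.0093] [15.51 15.37 -0.02] z 0.0551
175 [0.6283 0.005 ] [42.04 41.17  0.8 ] z 0.0117
```

Call:
move_arm(
  plan=[
    {"delta_pos": [0,-0.0055,0.05],"turn": [0,0,0],"fingers": 0.25},
    {"delta_pos": [0,-0.0055,0.1],"turn": [0,0,0],"fingers": 0.25},
    {"delta_pos": [0,-0.0055,0.125],"turn": [0,0,0],"fingers": 0.25},
    {"delta_pos": [0,-0.0055,0.138],"turn": [0,0,0],"fingers": 0.25},
    {"delta_pos": [0,-0.0055,0.138],"turn": [0,0,0],"fingers": 0.25},
    {"delta_pos": [0,-0.0055,0.138],"turn": [0,0,0],"fingers": 0.25},
    {"delta_pos": [0,-0.0055,0.138],"turn": [0,0,0],"fingers": 1},
    {"delta_pos": [0,-0.0055,0.138],"turn": [0,0,0],"fingers": 1},
    {"delta_pos": [0,-0.0055,0.138],"turn": [0,0,0],"fingers": 1},
    {"delta_pos": [0,-0.0055,0.138],"turn": [0,0,0],"fingers": 1},
  ],
)

```text
clock: 20.0
position: [0.379, 0.3065, 0.0142]
ee_rot: [0.955, 0.295, 0.001, 0.0]
ft_force: [-2.5, -3.8, 13.2]
grip_width: 0.469
grasp_force: 38.5
```

Call:
move_arm(
  plan=[
    {"delta_pos": [0,0,-0.03],"turn": [0,0,0],"fingers": 1},
    {"delta_pos": [0,0,-0.07],"turn": [0,0,0],"fingers": 1},
    {"delta_pos": [0,0,-0.107],"turn": [0,0,0],"fingers": 1},
    {"delta_pos": [0,0,-0.107],"turn": [0,0,0],"fingers": 1},
  ],
)

```text
clock: 20.5
position: [0.3796, 0.3072, 0.1225]
ee_rot: [0.955, 0.295, 0.003, -0.0]
ft_force: [0.0, 0.4, -1.7]
grip_width: 0.465
grasp_force: 40.5
```

```bash
python3 - <<'E'
from s import *
p,f=state()
plan(p,f,[.5785,-.0025,.12,.25])
E
```

```text
[0.3796 0.3072 0.1225] 0.5995 [ 0.0051  0.0012 -1.    ] grip 0.465 q [ 0.07  0.25 -0.93  1.92  0.23  1.07 -1.93]
[0.5785, -0.0025, 0.12, 0.25] -> dpos [-0.0105, 0.368, 0.0025] turn z 0.349
```

Converted, 0.349 rad / 3.1416 = 0.1111.

Call:
move_arm(
  plan=[
    {"delta_pos": [0,0.03,0],"turn": [0,0,0.0095],"fingers": 1},
    {"delta_pos": [-0.002,0.07,0],"turn": [0,0,0.0223],"fingers": 1},
    {"delta_pos": [-0.004,0.12,0],"turn": [0,0,0.0382],"fingers": 1},
    {"delta_pos": [-0.005,0.17,0],"turn": [0,0,0.0541],"fingers": 1},
    {"delta_pos": [-0.006,0.22,0],"turn": [0,0,0.07],"fingers": 1},
    {"delta_pos": [-0.008,0.27,0],"turn": [0,0,0.0859],"fingers": 1},
    {"delta_pos": [-0.009,0.31,0],"turn": [0,0,0.1019],"fingers": 1},
    {"delta_pos": [-0.01,0.35,0.002],"turn": [0,0,0.1111],"fingers": 1},
    {"delta_pos": [-0.01,0.368,0.002],"turn": [0,0,0.1111],"fingers": 1},
    {"delta_pos": [-0.01,0.368,0.002],"turn": [0,0,0.1111],"fingers": 1},
    {"delta_pos": [-0.01,0.368,0.002],"turn": [0,0,0.1111],"fingers": 1},
  ],
)

```text
clock: 21.88
position: [0.5769, -0.0013, 0.1176]
ee_rot: [0.992, 0.126, -0.0, -0.0]
ft_force: [-0.4, 0.5, -0.9]
grip_width: 0.465
grasp_force: 40.5
```

```bash
python3 - <<'E'
from s import *
p,f=state()
plan(p,f,[.5785,-.0025,.0195,.25])
E
```

```text
[ 0.5769 -0.0013  0.1176] 0.2532 [-4.e-04 -8.e-04 -1.e+00] grip 0.465 q [ 0.45  0.41 -0.65  1.71  0.27  1.12 -1.59]
[0.5785, -0.0025, 0.0195, 0.25] -> dpos [0.0012, 0.0016, 0.0981] turn z 0.003
```

Call:
move_arm(
  plan=[
    {"delta_pos": [0.001,0.001,0.04],"turn": [0,0,0],"fingers": 1},
    {"delta_pos": [0.001,0.001,0.075],"turn": [0,0,0],"fingers": 1},
    {"delta_pos": [0.001,0.001,0.09],"turn": [0,0,0],"fingers": 1},
    {"delta_pos": [0.001,0.001,0.098],"turn": [0,0,0],"fingers": 1},
    {"delta_pos": [0.001,0.001,0.098],"turn": [0,0,0],"fingers": 1},
    {"delta_pos": [0.001,0.001,0.098],"turn": [0,0,0],"fingers": 1},
    {"delta_pos": [0.001,0.001,0.098],"turn": [0,0,0],"fingers": 0.35},
    {"delta_pos": [0.001,0.001,0.098],"turn": [0,0,0],"fingers": 0.35},
    {"delta_pos": [0.001,0.001,0.098],"turn": [0,0,0],"fingers": 0.35},
  ],
)

```text
clock: 23.0
position: [0.5791, -0.0039, 0.0201]
ee_rot: [0.992, 0.125, 0.0, 0.0]
ft_force: [-0.9, -0.2, 0.4]
grip_width: 0.646
grasp_force: 0.0
```

Call:
move_arm(
  plan=[
    {"delta_pos": [0,0,-0.03],"turn": [0,0,0],"fingers": 0.35},
    {"delta_pos": [0,0,-0.08],"turn": [0,0,0],"fingers": 0.35},
    {"delta_pos": [0,0,-0.12],"turn": [0,0,0],"fingers": 0.2},
    {"delta_pos": [0,0,-0.12],"turn": [0,0,0],"fingers": 0.1},
    {"delta_pos": [0,0,-0.12],"turn": [0,0,0],"fingers": 0.1},
  ],
)

```text
clock: 23.62
position: [0.5785, -0.0041, 0.1392]
ee_rot: [0.992, 0.125, -0.0, 0.0]
ft_force: [0.5, -0.1, -0.5]
grip_width: 0.899
grasp_force: 0.0
```

```bash
python3 - <<'E'
from s import *
p,f=state()
look((.459,.209,.026,.036,.05))
plan(p,f,[.4593,.209,.15,.97])
E
```

```text
[ 0.5785 -0.0041  0.1392] 0.2507 [-7.e-04  1.e-04 -1.e+00] grip 0.899 q [ 0.46  0.39 -0.65  1.68  0.25  1.16 -1.58]
393 [0.4591 0.209 ] [53.51 36.68 -0.59] z 0.0306
[0.4593, 0.209, 0.15, 0.97] -> dpos [-0.0626, -0.236, -0.0108] turn z -0.719
```

Converted, -0.725 rad / 3.1416 = -0.2308.

Call:
move_arm(
  plan=[
    {"delta_pos": [-0.012,-0.05,-0.011],"turn": [0,0,-0.0477],"fingers": 0.1},
    {"delta_pos": [-0.025,-0.1,-0.011],"turn": [0,0,-0.0955],"fingers": 0.1},
    {"delta_pos": [-0.04,-0.15,-0.011],"turn": [0,0,-0.1432],"fingers": 0.1},
    {"delta_pos": [-0.053,-0.2,-0.011],"turn": [0,0,-0.191],"fingers": 0.1},
    {"delta_pos": [-0.0625,-0.236,-0.011],"turn": [0,0,-0.2308],"fingers": 0.1},
    {"delta_pos": [-0.0625,-0.236,-0.011],"turn": [0,0,-0.2308],"fingers": 0.1},
    {"delta_pos": [-0.0625,-0.236,-0.011],"turn": [0,0,-0.2308],"fingers": 0.1},
    {"delta_pos": [-0.0625,-0.236,-0.011],"turn": [0,0,-0.2308],"fingers": 0.1},
    {"delta_pos": [-0.0625,-0.236,0.03],"turn": [0,0,-0.2308],"fingers": 0.1},
    {"delta_pos": [-0.0625,-0.236,0.05],"turn": [0,0,-0.2308],"fingers": 0.1},
    {"delta_pos": [-0.0625,-0.236,0.05],"turn": [0,0,-0.2308],"fingers": 0.1},
    {"delta_pos": [-0.0625,-0.236,0.05],"turn": [0,0,-0.2308],"fingers": 0.1},
  ],
)

```text
clock: 25.18
position: [0.4603, 0.2095, 0.0907]
ee_rot: [0.883, 0.469, 0.0, 0.0]
ft_force: [-0.3, -0.2, 0.4]
grip_width: 0.899
grasp_force: 0.0
```

```bash
python3 - <<'E'
from s import *
p,f=state()
c=camera("wrist");cv2.imwrite("pics/w4.png",c["color"][:,:,::-1])
plan(p,f,[.4592,.209,.014,.976])
plan([.4592,.209,.014],.976,[.608,.215,.13,1.4])
E
```

```text
[0.4603 0.2095 0.0907] 0.9757 [ 8.e-04  5.e-04 -1.e+00] grip 0.899 q [ 0.26  0.35 -0.89  1.91  0.31  1.03 -1.35]
[0.4592, 0.209, 0.014, 0.976] -> dpos [-0.001, -0.0007, 0.0767] turn z -0.0
[0.608, 0.215, 0.13, 1.4] -> dpos [0.0883, 0.1199, -0.116] turn z -0.424
```

View pics/w4.png

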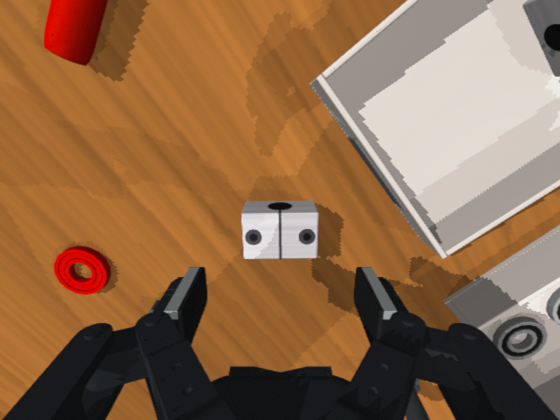

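The block is square to the open jaws at (280,232), so I'll grasp it.

Call:
move_arm(
  plan=[
    {"delta_pos": [-0.001,-0.001,0.04],"turn": [0,0,0],"fingers": 0.1},
    {"delta_pos": [-0.001,-0.001,0.065],"turn": [0,0,0],"fingers": 0.1},
    {"delta_pos": [-0.001,-0.001,0.0767],"turn": [0,0,0],"fingers": 0.1},
    {"delta_pos": [-0.001,-0.001,0.0767],"turn": [0,0,0],"fingers": 0.1},
    {"delta_pos": [-0.001,-0.001,0.0767],"turn": [0,0,0],"fingers": 0.1},
    {"delta_pos": [-0.001,-0.001,0.0767],"turn": [0,0,0],"fingers": 1},
    {"delta_pos": [-0.001,-0.001,0.0767],"turn": [0,0,0],"fingers": 1},
    {"delta_pos": [-0.001,-0.001,0.0767],"turn": [0,0,0],"fingers": 1},
    {"delta_pos": [-0.001,-0.001,0.0767],"turn": [0,0,0],"fingers": 1},
  ],
)

```text
clock: 26.35
position: [0.459, 0.2091, 0.014]
ee_rot: [0.883, 0.469, 0.001, 0.0]
ft_force: [-2.2, -0.7, 5.9]
grip_width: 0.621
grasp_force: 41.8
```

Converted, -0.62 rad / 3.1416 = -0.1974.

Call:
move_arm(
  plan=[
    {"delta_pos": [0,0,-0.03],"turn": [0,0,0],"fingers": 1},
    {"delta_pos": [0,0,-0.07],"turn": [0,0,0],"fingers": 1},
    {"delta_pos": [0,0,-0.116],"turn": [0,0,0],"fingers": 1},
    {"delta_pos": [0.02,0.027,-0.116],"turn": [0,0,-0.0382],"fingers": 1},
    {"delta_pos": [0.04,0.054,-0.116],"turn": [0,0,-0.0796],"fingers": 1},
    {"delta_pos": [0.06,0.08,-0.116],"turn": [0,0,-0.1273],"fingers": 1},
    {"delta_pos": [0.075,0.1,-0.116],"turn": [0,0,-0.1751],"fingers": 1},
    {"delta_pos": [0.085,0.116,-0.116],"turn": [0,0,-0.1974],"fingers": 1},
    {"delta_pos": [0.085,0.116,-0.116],"turn": [0,0,-0.1974],"fingers": 1},
    {"delta_pos": [0.085,0.116,-0.116],"turn": [0,0,-0.1974],"fingers": 1},
    {"delta_pos": [0.085,0.116,-0.116],"turn": [0,0,-0.1974],"fingers": 1},
  ],
)

```text
clock: 27.72
position: [0.6014, 0.2145, 0.1294]
ee_rot: [0.698, 0.716, -0.0, 0.0]
ft_force: [-0.2, 0.1, -0.8]
grip_width: 0.626
grasp_force: 43.4
```

```bash
python3 - <<'E'
from s import *
p,f=state()
plan(p,f,[.603,.2145,.0195,f])
E
```

```text
[0.6014 0.2145 0.1294] 1.5957 [-5.e-04  2.e-04 -1.e+00] grip 0.626 q [ 0.24  0.61 -0.91  1.52  0.5   1.25 -0.72]
[0.603, 0.2145, 0.0195, np.float64(1.5957156199354319)] -> dpos [-0.0001, 0.0016, 0.1099] turn z 0.0
```

Call:
move_arm(
  plan=[
    {"delta_pos": [0,0.001,0.04],"turn": [0,0,0],"fingers": 1},
    {"delta_pos": [0,0.001,0.08],"turn": [0,0,0],"fingers": 1},
    {"delta_pos": [0,0.001,0.1],"turn": [0,0,0],"fingers": 1},
    {"delta_pos": [0,0.001,0.11],"turn": [0,0,0],"fingers": 1},
    {"delta_pos": [0,0.001,0.11],"turn": [0,0,0],"fingers": 1},
    {"delta_pos": [0,0.001,0.11],"turn": [0,0,0],"fingers": 1},
    {"delta_pos": [0,0.001,0.11],"turn": [0,0,0],"fingers": 0.24},
    {"delta_pos": [0,0.001,0.11],"turn": [0,0,0],"fingers": 0.24},
    {"delta_pos": [0,0.001,0.11],"turn": [0,0,0],"fingers": 0.24},
  ],
)

```text
clock: 28.85
position: [0.6033, 0.2143, 0.0194]
ee_rot: [0.698, 0.716, 0.0, 0.0]
ft_force: [0.2, 0.5, 0.3]
grip_width: 0.762
grasp_force: 0.0
```

Call:
move_arm(
  plan=[
    {"delta_pos": [0,0,-0.03],"turn": [0,0,0],"fingers": 0.24},
    {"delta_pos": [0,0,-0.08],"turn": [0,0,0],"fingers": 0.24},
    {"delta_pos": [0,0,-0.13],"turn": [0,0,0],"fingers": 0.24},
    {"delta_pos": [-0.15,0,-0.15],"turn": [0,0,0],"fingers": 0.24},
    {"delta_pos": [-0.15,-0.12,-0.15],"turn": [0,0,0],"fingers": 0.24},
    {"delta_pos": [-0.15,-0.2,-0.15],"turn": [0,0,0],"fingers": 0.24},
    {"delta_pos": [-0.15,-0.2,-0.15],"turn": [0,0,0],"fingers": 0.24},
    {"delta_pos": [-0.15,-0.2,-0.15],"turn": [0,0,0],"fingers": 0.24},
    {"delta_pos": [-0.15,-0.2,-0.15],"turn": [0,0,0],"fingers": 0.24},
    {"delta_pos": [-0.15,-0.2,-0.15],"turn": [0,0,0],"fingers": 0.24},
  ],
)

```text
clock: 30.1
position: [0.4077, 0.0593, 0.1695]
ee_rot: [0.698, 0.716, 0.0, 0.001]
ft_force: [0.3, -0.8, 0.0]
grip_width: 0.755
grasp_force: 0.0
```

```bash
python3 - <<'E'
from s import *
p,f=state()
c=look((.624,-.231,.016,.028,.05),(.614,-.168,.016,.028,.03),(.63,.005,.011,.022,.028),(.579,-.004,.011,.022,.028),(.603,.2145,.028,.039,.045),(.3738,-.2976,.05,.062,.04),(.4639,.0092,.05,.062,.03))
cv2.imwrite("pics/end.png",cv2.resize(c["color"][80:300,100:400,::-1],None,fx=2.6,fy=2.6))
E
```

```text
[0.4077 0.0593 0.1695] 1.5955 [-8.0e-04  1.3e-03 -1.0e+00] grip 0.755 q [ 0.93 -0.07 -1.12  2.04 -0.07  1.14 -0.14]
314 [ 0.6269 -0.2457] [76.36 49.44  0.15] z 0.0221
207 [ 0.6137 -0.1671] [57.7  18.53  0.14] z 0.0222
128 [0.6289 0.0047] [41.6  39.58  0.79] z 0.0121
120 [ 0.5761 -0.0045] [41.01 39.61 -0.81] z 0.0119
403 [0.603  0.2152] [5.449e+01 3.631e+01 2.000e-02] z 0.0346
319 [ 0.3737 -0.2977] [41.45 40.7   1.55] z 0.0561
52 [0.4639 0.0092] [15.44 15.34  1.56] z 0.0551
```

View pics/end.png

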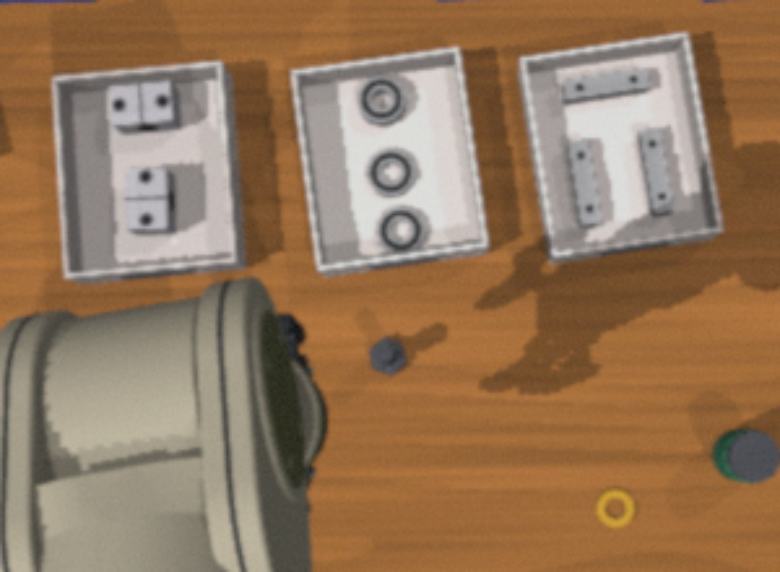

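The final picture shows the block at (150,200), the bearings at (390,172) and (402,230), and the bars at (587,182) and (655,172). Each lies flat beside the sample of its kind, and the tin and bolt have not moved.

```bash
python3 -c "
from workcell import *
print(hand_in())"
```

```text
the job is handed in; nothing more can be done
None
```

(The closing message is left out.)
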